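Nest the kidney dishes and dock the carrier

TASK

Nest the two loose kidney dishes one after the other onto the kidney dish on the carrier, each turned so that its outline matches the one below and it sits fully down. Then push the carrier up the ramp by its push plate until its back end drops behind the lip and it lies level in the bed of the dock. Leave the straight oval dish and the other things where they are, and let go of everything.

Things in the scene. Friction and masses are not known exactly. Their poses are not given: they have to be found in the camera images.
- dish_a: Loose steel kidney dish (shape: see dish_b), 120 g, lying on the drain rack with its x axis up the slope, so its z axis leans 30 degrees from vertical, back towards the rack's low side.
- dish_b: Loose kidney dish, same as dish_a, flat on the bench; 149x70x50 mm. Origin: underside, middle of the centre line; x along it, z up. Rim outline: all within 29 mm of the centre line, which is straight for x +-15 mm, then bends at both ends to +y (radius 45 mm, 0.75 rad): the +y side is hollow, the -y side bulges. No half-turn symmetry. It may stand in the oval dish's place.
- dish_a_rim (a point): Point at dish_a's rim height, 50 mm above its origin along its z; axes as the dish's. Here the long sides are flat and parallel for 30 mm along x and 58 mm apart (y -29 to +29 mm): grip across y. The rim band is the top 24 mm; when nested only these 24 mm stand above the rim below, so fingertips must stay within them.
- dish_b_rim (a point): The same point on dish_b. Below the rim band (z 26 mm from the underside) the body steps in from 29 to 24.3 mm from the centre line and tapers to 18 mm at the underside; the opening at the rim is 26.3 mm. So a dish has 8 mm play all round when it enters and 2 mm when seated; it guides itself in.
- carrier: Grey plastic sled, loose, 0.4 kg, in front of the ramp between the guides. Origin: underside of its two runners, centre; x = push direction, z up. Runners: bars 12 mm thick, x -45 to +45 mm, round ends. Deck 86x166 mm, top at z 16 mm. A third kidney dish, same shape, is fixed on it (point carrier_dish), rim at z 66 mm. An upright push plate stands behind (point push_plate).
- carrier_dish (a point): Origin of the kidney dish fixed on the carrier, 6 mm ahead of and 16 mm above the carrier's origin. Axes as the carrier's: the fixed dish's own x is the carrier's +y; its hollow side (own +y) faces the carrier's -x, the push plate. A nested dish has this same heading, its band resting on the rim below: origin 24 mm above this point for the first dish, 48 mm for the second.
- push_plate (a point): Middle of the back face of the carrier's push plate: 8 mm thick (x), 110 mm wide (y), z 4 to 42 mm above the runners' underside, 96 mm behind the carrier's origin, 61 mm behind the nearest dish rim. Axes as the carrier's; the face looks to -x. Pushing at its middle takes less than 20 N.
- dock: Aluminium ramp dock, fixed. Origin: middle of the ramp's toe; x = push direction. Ramp rises 16 mm from x 0 to 60 mm, lip flat to 66 mm, then the bed 8 mm lower (z 8 mm) to the end stop at 165 mm, 34 mm tall. Guides 40 mm tall, inner faces y +-86 mm, x -100 to 171 mm. Carrier starts at x -60 to -50, is home at x 111 to 120, z 8 mm; it tips up to 15 degrees on the way.
- drain_rack: White drying rack, fixed: a 30 degree slope 170 mm long, 116 mm wide, 17 mm high at its low and 103 mm at its high edge. Origin: bench level under the slope's middle, where the slope is 60 mm high; x points level to the high side. Two blocks 14 mm tall hold the dish's lower end. dish_a's origin is at the slope's middle.
- oval_dish: Bystander: steel dish as wide and tall as the kidney dishes (150x58x50 mm) but a straight oval without a hollow side; it does not fit in them. Origin under its middle, x along its length.
- tape_roll: Bystander: roll of tape lying flat, 60 mm across, 19 mm tall; origin under its centre.
- slide_box: Bystander: small pale box 54 x 84 x 31 mm; origin under its centre.
- timer: Bystander: white timer 43 x 70 x 65 mm; origin under its centre.
- forceps: Bystander: steel forceps 14 x 134 x 10 mm lying flat; origin under its middle.
- jar: Bystander: small capped jar 43 mm across, 74 mm tall; origin under its centre.

How it is judged:
By the outcome, as a careful person would: the job done as asked, in the order asked, and still so for the second after the job is handed in, with the robot touching nothing.
It also fails if it takes over 72 s, if anything falls off the work surface, if the arm or the gripper's body presses on something with over 40 N, if the wrist force passes 120 N, or if a joint passes its speed limit or range.

ROBOT

A 6-joint arm with a two-finger parallel gripper is mounted at the origin on a cart in front of the work surface, level with it; the furniture and walls round the work are solid. World frame = base frame: x ahead of the robot, y to its left, z up, the work surface at z = 0. Lengths are in m, angles in rad, forces in N, time in s.
With the tool pointing down it reaches from about 0.3 to 0.875 m from the base axis. Payload 6.4 kg.
Tool frame: the origin (TCP) lies midway between the tips of the shut fingers; the grasp point (between the pads) lies manip.grip_point_offset behind it (manip.grip_point_offset is the distance from the TCP to the grasp point, in m); z points along the fingers, y is the line along which they close (so a half turn about z gives the same grasp; the last joint's range is limited). The gripper opens to 88 mm and grips with 3 to 60 N. Pads are 18 mm wide; open, the fingers measure 123 mm over their backs; the gripper's body (75 mm by 187 mm) begins 45 mm behind the grasp point.
Start: joints at [-1.509, 0.181, 1.607, -0, 1.354, -0.206], TCP at [0.152, -0.555, 0.209] pointing down, gripper open.
Joint ranges: [-2.99, 2.99], [-0.89, 2.07], [0.3, 2.58], [-1.14, 4.28], [0, 2.63], [-3.12, 3.12]. Speed limits (rad/s): [2.57, 2.57, 3.01, 3.14, 3.14, 3.14].

INTERFACE

Orientations are given as a rotation vector (axis times angle).
In Python, from station import readout, imaging, order, manip gives the robot as it stands.
- The arm moves only by the tool move_arm, never from a script. Its argument "targets" is a list that holds one entry, the list of rows, each a list of 6 numbers: the shift along the tool's x, y, z normalised to -1 to 1, where 1 is 0.2 m, then the turn, a rotation vector about the tool's x, y, z normalised to -1 to 1, where 1 is 2 rad. In form: [[[dx, dy, dz, ax, ay, az], ...]]. A call has exactly 10 rows; each row is the pose to reach, as a shift and turn from the pose commanded when the call began, along the tool's axes at that moment; what a row does not reach only later rows make up. A row lasts 1/8 s, in which the tool goes at most 62.5 mm and 10.7 degrees, less where a joint would pass 70% of its speed; a pose out of reach is approached as far as the arm can. A call with a number of a shift or a turn outside -1 to 1 is refused whole. A call with a gripper value outside its range is refused whole. "claw" is the finger opening in mm, from 0 to 88.1, set as the call begins (left out, the last holds). The fingers move at their own pace and stop on an object; "newtons" is the grip in N (left out, the last holds). Time passes only in rows, so rows that repeat a pose let the fingers close, or fill a call up. It gives the time, the measured TCP pose, the force, the opening and the grip force at its end, in the units of the state.
- readout.get_state(): the state, without advancing time (a new reading comes with each control period).
- imaging.grab_frame(name): name is "side" or "top"; returns a dict with "image" (384x512x3 uint8, red, green, blue), "z_map" (384x512 float32, m along the optical axis (not along the pixel's ray), 0 where there is no reading), "vfov" (degrees; the focal length in pixels is half the picture's height over the tangent of half this angle, whatever the lens; pixels are square), "cx", "cy" (the principal point, pixels), "eye" and "orientation" of the camera in the world. Camera axes: x right, y down, z forward; pixel columns grow to the right and rows downward; lengths in m; the calibration is good to about 2 mm. A picture is of the moment at which its call begins.
- order.finish_job(): hands the job in; it is judged then, once.
The state is a dict: "time_s": time; "joint_positions": joint angles; "qvel": joint speeds; "joint_efforts": joint torques, N m; "tcp_pos": TCP position; "ee_rot": TCP orientation; "contact_force": force on the tool from outside, world axes, zero at the start; "torque": the same for the moment, N m; "finger_gap": finger opening in m; "gripper_force": force on a finger pad.
Only numpy, scipy, OpenCV 4.12 (cv2) and the standard library are available. Lean on these libraries where they do the work, as an engineer would, in place of code of your own. Each camera call takes 0.05 s, during which the arm holds its last target. There are 200 camera calls.

## Working session

There is one attempt and no reset: what is moved stays moved. The work goes in short steps, Python scripts to look and compute and a tool call to move; the robot and the scene stay as the last step left them, time stands still between calls to the robot, and variables do not carry over. Pictures are saved under pics/ and viewed, at most 10 in all, crops included, and the job is handed in when it is done.

Besides the shell and the picture viewer there is one more tool, called after "Emit:" as name(argument=value, ...) on one line, values as JSON. move_arm: Moves the arm, as the interface text tells. Its arguments: {"type":"object","properties":{"targets":{"type":"array"},"claw":{"type":"number"},"newtons":{"type":"number"}},"required":["targets"]}

```bash
ls; mkdir -p pics; python3 - <<'E'
from station import readout, imaging, order, manip
import cv2,numpy as np
print(readout.get_state()); print(manip.grip_point_offset)
for n in("top","side"):
    f=imaging.grab_frame(n); np.savez(f"pics/{n}0.npz",**f)
    cv2.imwrite(f"pics/{n}0.png",cv2.resize(f["image"][:,:,::-1],(800,600),interpolation=cv2.INTER_CUBIC))
    print({k:v for k,v in f.items() if k not in("image","z_map")})
E
```

```text
pics
{'time_s': 0.0, 'joint_positions': array([-1.50928921e+00,  1.81530849e-01,  1.60795313e+00, -1.36057577e-05,
        1.35377456e+00, -2.06273693e-01]), 'qvel': array([ 7.91092730e-05, -4.74766481e-04,  1.47193244e-03, -1.15509504e-03,
        7.25544053e-04,  1.95328583e-05]), 'joint_efforts': array([-6.01342290e-04, -4.33868408e+01, -3.41852117e+01,  7.02159642e-02,
        3.83963948e-02, -1.32815567e-04]), 'tcp_pos': array([ 0.15213266, -0.5539358 ,  0.20834242]), 'ee_rot': array([-3.11182737e+00, -4.19156138e-01, -1.68343227e-04]), 'contact_force': array([-0.08699601,  0.55660333, -0.28572283]), 'torque': array([-0.00012141, -0.01970293,  0.01538733]), 'gripper_force': 0.0, 'finger_gap': 0.08812813434377689}
0.0187
{'vfov': 48.64702748973717, 'cx': 248.49286759656124, 'cy': 195.58723592194445, 'eye': array([ 0.205628  , -0.03472636,  1.45505163]), 'orientation': array([-2.16928874,  2.04297877, -0.22406361])}
{'vfov': 53.13640910434048, 'cx': 260.81073424879895, 'cy': 190.31214444565487, 'eye': array([ 0.44790687, -1.07969978,  0.7634269 ]), 'orientation': array([-2.15440377,  0.02676836, -0.02165519])}
```

View pics/top0.png

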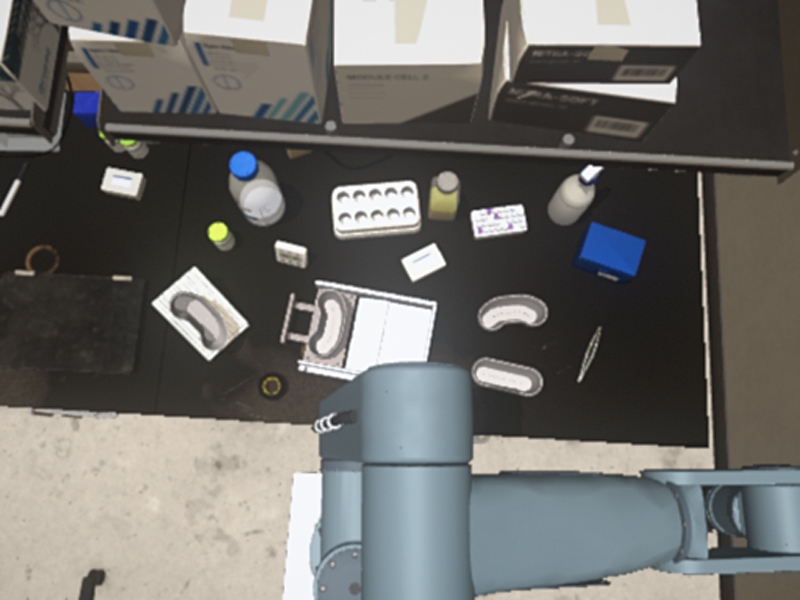

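View pics/side0.png

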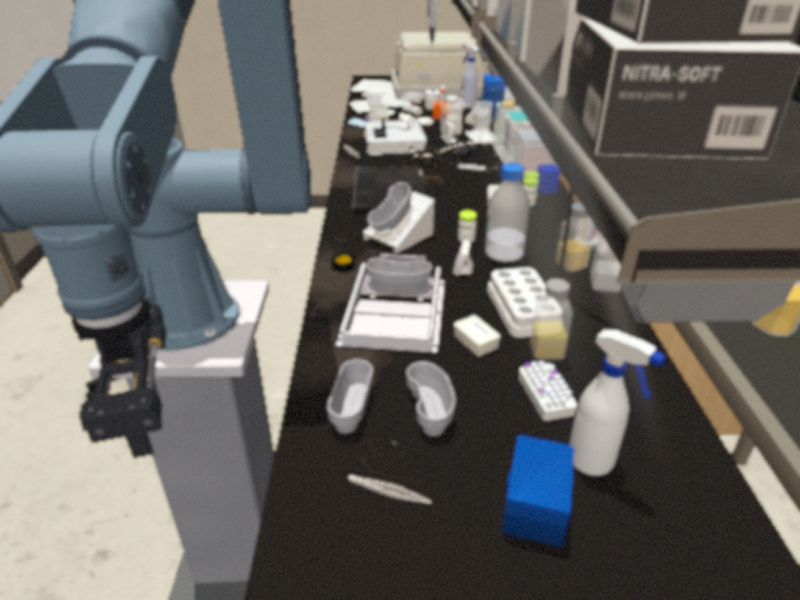

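The top view shows dish_a on the rack at (200,318), the carrier with its dish at (328,325) and plate at (292,318), and the dock to its right. dish_b, which has the hollow side, is at (512,312), and the oval dish is at (508,377). Next I'll fit poses to the depth points.

```bash
cat > h.py <<'E'
import numpy as np
from scipy.spatial.transform import Rotation as R
from scipy.optimize import least_squares
def cloud(f):
    h,w=f["z_map"].shape; fl=h/2/np.tan(np.radians(float(f["vfov"]))/2)
    v,u=np.mgrid[:h,:w]; d=f["z_map"]
    P=np.stack([(u-f["cx"])/fl*d,(v-f["cy"])/fl*d,d],-1)
    W=P@R.from_rotvec(f["orientation"]).as_matrix().T+f["eye"]
    W[d<=0]=np.nan
    return W
def dist(x,y):
    ax=np.abs(x)-15e-3; r=45e-3
    th=np.clip(np.arctan2(ax,r-y),0,.75)
    cx=np.where(ax>0,r*np.sin(th),ax); cy=np.where(ax>0,r*(1-np.cos(th)),0)
    return np.hypot(ax-cx,y-cy)
def frame(p,tilt=0,z0=0): # p=(x,y,heading); tilt: x axis goes up
    M=R.from_euler('ZY',[p[2],-tilt]); return M,np.array([p[0],p[1],z0])
def fit(W,p0,tilt=0,z0=0,rad=.12,band=(.030,.054)):
    Q=W.reshape(-1,3); Q=Q[np.isfinite(Q).all(1)]
    Q=Q[np.hypot(*(Q[:,:2]-p0[:2]).T)<rad]
    p=np.array(p0,float)
    for k in range(6):
        M,o=frame(p,tilt,z0); L=M.inv().apply(Q-o); 
        s=(L[:,2]>band[0])&(L[:,2]<band[1])&(dist(L[:,0],L[:,1])<(.05 if k<3 else .038))
        S=Q[s]
        def res(q):
            M,o=frame(q,tilt,z0); l=M.inv().apply(S-o); return (dist(l[:,0],l[:,1])-.0275)*1e3
        r=least_squares(res,p,loss='soft_l1',x_scale=[.01,.01,.1]); p=r.x
    return p,len(S),np.abs(r.fun).mean(),np.median(np.sort(L[s][:,2])[-max(10,len(S)//3):])
E
python3 - <<'E'
from h import *
C={n:cloud(np.load(f"pics/{n}0.npz")) for n in("top","side")}
px=lambda u,v:C["top"][int(v*.64),int(u*.64)].round(3)
for n,u,v in [("b",512,312),("oval",508,377),("cd",328,325),("plate",290,318),("a",200,318),("rackhi?",165,303),("rackL",195,270),("rackR",245,322),("rackB",208,358),("dockend",425,335),("dockbed",410,335),("tape",271,385),("tl",318,284),("tr",436,302),("bl",300,370),("jarR",290,253)]: print(n,px(u,v))
B=px(512,312);A=px(200,318);D=px(328,325)
for nm,c,z0,t in(("b",B,0,0),("car",D,.016,0),("a",A,.06,np.pi/6)):
  for src,W in(("top",C["top"]),("side",C["side"]),("both",np.concatenate([C["top"].reshape(-1,3),C["side"].reshape(-1,3)]))):
    best=min((fit(W,[c[0],c[1],h],t,z0) for h in np.arange(0,6.28,.78)),key=lambda r:r[2]-r[1]*1e-2)
    print(nm,src,best)
E
```

```text
b [ 0.526 -0.296  0.004]
oval [ 0.379 -0.292  0.004]
cd [0.466 0.111 0.02 ]
plate [0.475 0.192 0.038]
a [0.46  0.379 0.06 ]
rackhi? [0.481 0.447 0.097]
rackL [0.556 0.393 0.099]
rackR [0.461 0.292 0.027]
rackB [0.378 0.362 0.023]
dockend [ 0.46  -0.106  0.008]
dockbed [ 0.458 -0.072  0.011]
tape [0.33  0.225 0.004]
tl [0.556 0.138 0.035]
tr [ 0.537 -0.128  0.004]
bl [0.368 0.163 0.004]
jarR [0.619 0.203 0.054]
b top (array([ 0.52096347, -0.28805661,  1.73777901]), 243, np.float64(1.549458829393988), np.float64(0.05027544290396424))
b side (array([ 0.51934721, -0.29222031,  1.74863068]), 497, np.float64(1.4388654916076347), np.float64(0.050242375933182815))
b both (array([ 0.51977521, -0.29155194,  1.74406149]), 740, np.float64(1.823981285605442), np.float64(0.05026558646838025))
car top (array([ 0.46161307,  0.0984612 , -0.12097935]), 230, np.float64(1.6015406677392343), np.float64(0.0505557537963537))
car side (array([ 0.46007165,  0.09595129, -0.13371916]), 458, np.float64(2.0511274635061496), np.float64(0.0487679102721162))
car both (array([0.4609426 , 0.09677171, 6.15765348]), 688, np.float64(2.133051685279423), np.float64(0.04924868069805067))
a top (array([0.46976634, 0.3784773 , 0.80707124]), 237, np.float64(1.960632724047716), np.float64(0.05082219060671613))
a side (array([0.4661912 , 0.37425492, 0.79884051]), 290, np.float64(1.9727899800565178), np.float64(0.04876852296040682))
a both (array([0.46829984, 0.37658417, 0.80628012]), 540, np.float64(2.2001390319368443), np.float64(0.0500394142312055))
```

```bash
cat >> h.py <<'E'
RAMP=[.08,.22,.37,.52,.67,.81,.92,1,1,1]
def plan(goals,start=None,ramp=RAMP):
    """goals: list of (pos, rotation matrix or Rotation). prints rows per call, chained."""
    from station import readout
    s=readout.get_state(); p=np.array(s["tcp_pos"]); r=R.from_rotvec(s["ee_rot"])
    if start: p,r=start
    for g,Rg in goals:
        g=np.array(g,float)
        for _ in range(5):
            d=r.inv().apply(g-p)/.2; a=(r.inv()*Rg).as_rotvec()/2
            k=max(np.abs(d).max(),np.linalg.norm(d)/1.7,np.linalg.norm(a)/.85); n=max(1,int(np.ceil(k-1e-9)))
            row=np.round(np.r_[d,a]/n,3)
            print("[["+",".join("["+",".join(f"{x:.3g}" for x in row*f)+"]" for f in ramp)+"]]")
            p=p+r.apply(row[:3]*.2); r=r*R.from_rotvec(row[3:]*2)
            if n==1: break
        print("->",p.round(4))
def down(phi,tilt=0): # tool x heading phi, z down; tilt about dish y (x up slope)
    return R.from_euler('ZY',[phi,-tilt])*R.from_euler('x',np.pi)
E
python3 - <<'E'
from h import *
plan([((.520,-.2915,.13),down(1.744))])
E
```

```text
[[[0.0566,-0.0207,0.0105,-0,-0,-0.0197],[0.156,-0.057,0.0288,-0,-0,-0.0541],[0.262,-0.0958,0.0485,-0,-0,-0.091],[0.368,-0.135,0.0681,-0,-0,-0.128],[0.474,-0.174,0.0878,-0,-0,-0.165],[0.573,-0.21,0.106,-0,-0,-0.199],[0.65,-0.238,0.121,-0,-0,-0.226],[0.707,-0.259,0.131,-0,-0,-0.246],[0.707,-0.259,0.131,-0,-0,-0.246],[0.707,-0.259,0.131,-0,-0,-0.246]]]
[[[0.0597,0.0084,0.0105,-0,-0,-0.0197],[0.164,0.0231,0.0288,-0,-0,-0.0541],[0.276,0.0388,0.0485,-0,-0,-0.091],[0.388,0.0546,0.0681,-0,-0,-0.128],[0.5,0.0703,0.0878,-0,-0,-0.165],[0.604,0.0851,0.106,-0,-0,-0.199],[0.686,0.0966,0.121,-0,-0,-0.226],[0.746,0.105,0.131,-0,-0,-0.246],[0.746,0.105,0.131,-0,-0,-0.246],[0.746,0.105,0.131,-0,-0,-0.246]]]
[[[0.0486,0.0356,0.0106,-0,-8e-05,-0.0197],[0.134,0.0979,0.029,-0,-0.00022,-0.0541],[0.225,0.165,0.0488,-0,-0.00037,-0.091],[0.316,0.231,0.0686,-0,-0.00052,-0.128],[0.407,0.298,0.0884,-0,-0.00067,-0.165],[0.492,0.36,0.107,-0,-0.00081,-0.199],[0.558,0.409,0.121,-0,-0.00092,-0.226],[0.607,0.445,0.132,-0,-0.001,-0.246],[0.607,0.445,0.132,-0,-0.001,-0.246],[0.607,0.445,0.132,-0,-0.001,-0.246]]]
-> [ 0.52   -0.2915  0.13  ]
```

Emit:
move_arm(targets=[[[0.057,-0.021,0.01,0,0,-0.02],[0.156,-0.057,0.029,0,0,-0.054],[0.262,-0.096,0.048,0,0,-0.091],[0.368,-0.135,0.068,0,0,-0.128],[0.474,-0.174,0.088,0,0,-0.165],[0.573,-0.21,0.106,0,0,-0.199],[0.65,-0.238,0.121,0,0,-0.226],[0.707,-0.259,0.131,0,0,-0.246],[0.707,-0.259,0.131,0,0,-0.246],[0.707,-0.259,0.131,0,0,-0.246]]], claw=88)

```text
time_s: 1.35
tcp_pos: [0.2745, -0.4676, 0.1832]
ee_rot: [2.918, 1.164, -0.0]
contact_force: [0.5, -0.2, 0.5]
finger_gap: 0.0882
gripper_force: 0.0
```

Emit:
move_arm(targets=[[[0.06,0.008,0.01,0,0,-0.02],[0.164,0.023,0.029,0,0,-0.054],[0.276,0.039,0.048,0,0,-0.091],[0.388,0.055,0.068,0,0,-0.128],[0.5,0.07,0.088,0,0,-0.165],[0.604,0.085,0.106,0,0,-0.199],[0.686,0.097,0.121,0,0,-0.226],[0.746,0.105,0.131,0,0,-0.246],[0.746,0.105,0.131,0,0,-0.246],[0.746,0.105,0.131,0,0,-0.246]]])

```text
time_s: 2.6
tcp_pos: [0.3972, -0.38, 0.1569]
ee_rot: [2.547, 1.84, -0.0]
contact_force: [-0.1, -0.5, 0.2]
finger_gap: 0.0882
gripper_force: 0.0
```

Emit:
move_arm(targets=[[[0.049,0.036,0.01,0,0,-0.02],[0.134,0.098,0.029,0,0,-0.054],[0.225,0.165,0.049,0,0,-0.091],[0.316,0.231,0.068,0,0,-0.128],[0.407,0.298,0.088,0,0,-0.165],[0.492,0.36,0.107,0,0,-0.199],[0.558,0.409,0.121,0,0,-0.226],[0.607,0.445,0.132,0,0,-0.246],[0.607,0.445,0.132,0,0,-0.246],[0.607,0.445,0.132,0,0,-0.246]]])

```text
time_s: 3.85
tcp_pos: [0.5198, -0.2925, 0.1304]
ee_rot: [-2.022, -2.404, 0.0]
contact_force: [-0.4, -0.5, -0.8]
finger_gap: 0.088
gripper_force: 0.0
```

Emit:
move_arm(targets=[[[0,0,0.05,0,0,0],[0,0,0.12,0,0,0],[0,0,0.2,0,0,0],[0,0,0.28,0,0,0],[0,0,0.36,0,0,0],[0,0,0.43,0,0,0],[0,0,0.48,0,0,0],[0,0,0.505,0,0,0],[0,0,0.505,0,0,0],[0,0,0.505,0,0,0]]])

```text
time_s: 5.1
tcp_pos: [0.5204, -0.2926, 0.03]
ee_rot: [2.021, 2.404, -0.0]
contact_force: [0.2, 0.1, -0.1]
finger_gap: 0.088
gripper_force: 0.0
```

Emit:
move_arm(targets=[[[0,0,0,0,0,0],[0,0,0,0,0,0],[0,0,0,0,0,0],[0,0,0,0,0,0],[0,0,0,0,0,0],[0,0,0,0,0,0],[0,0,0,0,0,0],[0,0,0,0,0,0],[0,0,0,0,0,0],[0,0,0,0,0,0]]], claw=40, newtons=20)

```text
time_s: 6.35
tcp_pos: [0.52, -0.2922, 0.0294]
ee_rot: [2.021, 2.405, 0.0]
contact_force: [-0.2, 0.3, -0.8]
finger_gap: 0.0402
gripper_force: 0.0
```

```bash
python3 - <<'E'
from station import imaging
import cv2,numpy as np
f=imaging.grab_frame("side"); np.savez("pics/side1.npz",**f); g=imaging.grab_frame("top"); np.savez("pics/top1.npz",**g)
a=cv2.resize(f["image"][190:320,150:350,::-1],(800,520),interpolation=cv2.INTER_CUBIC)
cv2.imwrite("pics/s1.png",a)
from h import *
for n,q in(("t",g),("s",f)):
  print(n,fit(cloud(q),[.52,-.292,1.744]))
E
```

```text
t (array([ 0.52 , -0.292,  1.744]), 0, np.float64(nan), np.float64(nan))
s (array([ 0.51916057, -0.29186908,  1.74859025]), 397, np.float64(1.44777836141173), np.float64(0.04984937880997725))h.py:29: RuntimeWarning: Mean of empty slice.
  return p,len(S),np.abs(r.fun).mean(),np.median(np.sort(L[s][:,2])[-max(10,len(S)//3):])
  ret = ret.dtype.type(ret / rcount)
  return _methods._mean(a, axis=axis, dtype=dtype,
```

View pics/s1.png

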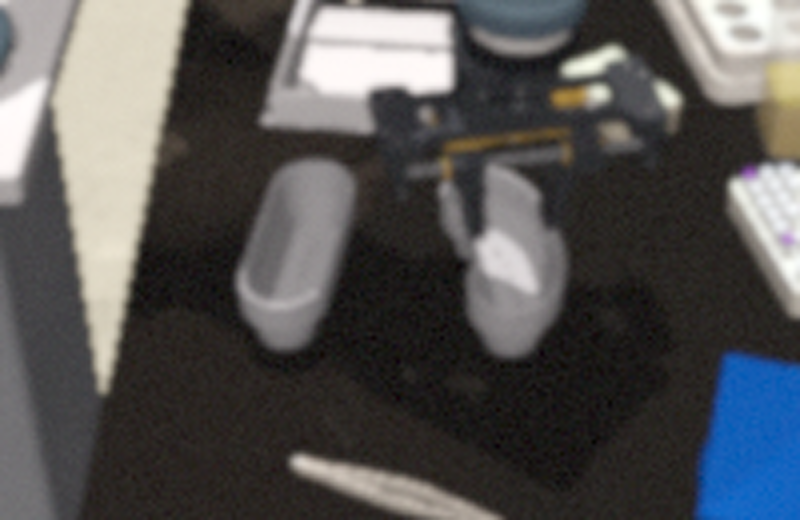

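```bash
python3 - <<'E'
import numpy as np
from h import *
f=np.load("pics/side1.npz");W=cloud(f)
fl=192/np.tan(np.radians(float(f["vfov"]))/2)
def proj(p):
    c=R.from_rotvec(f["orientation"]).inv().apply(np.array(p)-f["eye"]); u=c[0]/c[2]*fl+f["cx"]; v=c[1]/c[2]*fl+f["cy"]
    return ((u-150)*4).round(),((v-190)*4).round()
M=R.from_euler('z',1.744)
for y in(-.029,.029):print(y,[proj(M.apply([x,y,.05])+[.52,-.292,0]) for x in(-.015,0,.015)])
print([proj(M.apply([0,y,z])+[.52,-.292,0]) for y in(-.02,.02,.044) for z in(.03,.06)])
for (x,y) in [(475,190),(475,220),(475,245),(475,252),(550,190),(550,210),(550,230),(455,200),(455,225),(510,255),(510,200),(515,180)]:
    w=W[190+y//4,150+x//4]; l=M.inv().apply(w-np.array([.52,-.292,0])); print(x,y,w.round(3),l.round(3))
E
```

```text
-0.029 [(np.float64(558.0), np.float64(245.0)), (np.float64(552.0), np.float64(230.0)), (np.float64(547.0), np.float64(216.0))]
0.029 [(np.float64(475.0), np.float64(256.0)), (np.float64(470.0), np.float64(241.0)), (np.float64(465.0), np.float64(227.0))]
[(np.float64(538.0), np.float64(253.0)), (np.float64(540.0), np.float64(221.0)), (np.float64(482.0), np.float64(261.0)), (np.float64(483.0), np.float64(228.0)), (np.float64(448.0), np.float64(266.0)), (np.float64(448.0), np.float64(233.0))]
475 190 [ 0.492 -0.309  0.107] [-0.011  0.031  0.107]
475 220 [ 0.492 -0.307  0.078] [-0.01   0.03   0.078]
475 245 [ 0.493 -0.3    0.05 ] [-0.003  0.028  0.05 ]
475 252 [ 0.493 -0.302  0.045] [-0.005  0.029  0.045]
550 190 [ 0.543 -0.295  0.094] [-0.007 -0.022  0.094]
550 210 [ 0.544 -0.297  0.078] [-0.009 -0.022  0.078]
550 230 [ 0.545 -0.295  0.059] [-0.007 -0.024  0.059]
455 200 [ 0.481 -0.234  0.033] [0.064 0.028 0.033]
455 225 [ 0.48  -0.269  0.041] [0.03  0.035 0.041]
510 255 [ 0.521 -0.26   0.005] [ 0.032 -0.007  0.005]
510 200 [ 0.522 -0.236  0.034] [ 0.055 -0.011  0.034]
515 180 [ 0.524 -0.234  0.051] [ 0.056 -0.014  0.051]
```

```bash
python3 - <<'E'
import numpy as np
from h import *
f=np.load("pics/side0.npz");W=cloud(f).reshape(-1,3)
T=R.from_rotvec([-3.1118,-.4192,0]); L=T.inv().apply(W-np.array([.1521,-.5539,.2083]))
s=(np.abs(L[:,0])<.05)&(np.abs(L[:,1])<.11)&(np.abs(L[:,2])<.12); L=L[s]
for z in np.arange(-.12,.06,.01):
    q=L[(L[:,2]>=z)&(L[:,2]<z+.01)]
    if len(q): print(round(z,3),len(q),q[:,0].min().round(3),q[:,0].max().round(3),"y:",np.histogram(q[:,1],np.arange(-.1,.101,.02))[0])
f=np.load("pics/side1.npz")
I=f["image"]
print(I[240:258,150+475//4].tolist()); print(I[232:256,150+550//4].sum(1).tolist())
E
```

```text
-0.12 392 -0.035 0.034 y: [  3  48  60  30  26  45  38  11  15 116]
-0.11 301 -0.036 0.033 y: [  1   9  31   2   7   6   6   7  10 222]
-0.1 110 -0.035 0.033 y: [  1   3   4   0   0   0   0   0   1 101]
-0.09 3 0.009 0.009 y: [0 0 3 0 0 0 0 0 0 0]
-0.08 21 -0.011 0.009 y: [ 0  0  8  0  0  0  0  0 13  0]
-0.07 63 -0.011 0.009 y: [ 0  0  4  0  0  0  0 22 37  0]
-0.06 62 -0.011 0.01 y: [ 0  0  4  0  0  0  0 48 10  0]
-0.05 60 -0.012 0.01 y: [ 0  0  5  0  0  0  0 50  5  0]
-0.04 32 -0.011 0.009 y: [ 0  0  3  0  0  0  0 29  0  0]
[[42, 37, 43], [38, 35, 41], [43, 44, 46], [45, 47, 49], [45, 46, 46], [44, 46, 45], [42, 45, 46], [48, 48, 48], [61, 60, 61], [92, 90, 92], [123, 119, 121], [136, 132, 134], [132, 128, 129], [122, 118, 119], [112, 110, 110], [106, 102, 103], [108, 103, 104], [111, 109, 110]]
[135, 130, 132, 117, 110, 108, 124, 119, 113, 113, 97, 108, 133, 137, 186, 260, 338, 360, 360, 347, 346, 344, 338, 341]
```

The fingertips look about 30 mm short of the reported TCP, both at the start and now, so they closed above the rim without touching it. I'll measure that offset more finely.

```bash
python3 - <<'E'
import numpy as np
from h import *
for n,rv,p in(("side0",[-3.1118,-.4192,0],[.1521,-.5539,.2083]),("side1",[2.021,2.405,0],[.52,-.2922,.0294]),("top1",[2.021,2.405,0],[.52,-.2922,.0294])):
    f=np.load(f"pics/{n}.npz");W=cloud(f).reshape(-1,3); g=f["image"].reshape(-1,3).max(1)
    L=R.from_rotvec(rv).inv().apply(W-np.array(p))
    s=(np.abs(L[:,0])<.02)&(np.abs(L[:,1])<.07)&(L[:,2]>-.09)&(L[:,2]<0)&(g<70); L=L[s]
    for z in np.arange(-.06,-.01,.004):
        q=L[(L[:,2]>=z)&(L[:,2]<z+.004)]
        if len(q): print(n,round(z,3),len(q),"y-",q[q[:,1]<0,1].round(3)[:8],"y+",q[q[:,1]>0,1].round(3)[:8])
E
```

```text
side0 -0.06 19 y- [-0.045] y+ [0.055 0.057 0.059 0.059 0.059 0.059 0.058 0.059]
side0 -0.056 24 y- [-0.046 -0.044] y+ [0.047 0.054 0.058 0.059 0.059 0.06  0.058 0.057]
side0 -0.052 22 y- [-0.044 -0.045] y+ [0.054 0.055 0.059 0.058 0.059 0.059 0.059 0.06 ]
side0 -0.048 20 y- [] y+ [0.052 0.055 0.059 0.059 0.057 0.059 0.058 0.058]
side0 -0.044 17 y- [-0.051 -0.047] y+ [0.059 0.058 0.058 0.059 0.058 0.06  0.059 0.059]
side0 -0.04 4 y- [-0.055 -0.05 ] y+ [0.053 0.055]
side1 -0.06 17 y- [-0.036 -0.033 -0.027 -0.036 -0.033] y+ [0.021 0.02  0.022 0.025 0.028 0.03  0.019 0.022]
side1 -0.056 12 y- [-0.03  -0.027 -0.033 -0.03 ] y+ [0.02  0.019 0.022 0.025 0.028 0.03  0.024 0.029]
side1 -0.052 10 y- [-0.027 -0.025 -0.033 -0.03 ] y+ [0.033 0.02  0.023 0.028 0.033 0.027]
side1 -0.048 9 y- [-0.027 -0.025 -0.033 -0.03 ] y+ [0.019 0.02  0.022 0.025 0.031]
side1 -0.044 9 y- [-0.027 -0.033 -0.03  -0.027] y+ [0.02  0.023 0.026 0.027 0.031]
side1 -0.04 10 y- [-0.03] y+ [0.02  0.021 0.023 0.026 0.028 0.031 0.022 0.028]
side1 -0.036 1 y- [] y+ [0.026]
```

Emit:
move_arm(targets=[[[0,0,0,0,0,0],[0,0,0,0,0,0],[0,0,0,0,0,0],[0,0,0,0,0,0],[0,0,0,0,0,0],[0,0,0.03,0,0,0],[0,0,0.07,0,0,0],[0,0,0.11,0,0,0],[0,0,0.15,0,0,0],[0,0,0.177,0,0,0]]], claw=88)

```text
time_s: 7.7
tcp_pos: [0.5198, -0.292, -0.0068]
ee_rot: [-2.021, -2.404, -0.0]
contact_force: [-0.4, -0.2, 0.3]
finger_gap: 0.088
gripper_force: 0.0
```

Emit:
move_arm(targets=[[[0,0,0,0,0,0],[0,0,0,0,0,0],[0,0,0,0,0,0],[0,0,0,0,0,0],[0,0,0,0,0,0],[0,0,0,0,0,0],[0,0,0,0,0,0],[0,0,0,0,0,0],[0,0,0,0,0,0],[0,0,0,0,0,0]]], claw=40, newtons=20)

```text
time_s: 8.95
tcp_pos: [0.5204, -0.2924, -0.0056]
ee_rot: [2.021, 2.404, 0.0]
contact_force: [1.9, 0.8, 5.1]
finger_gap: 0.0576
gripper_force: 20.0
```

```bash
python3 - <<'E'
from station import imaging
import cv2,numpy as np
f=imaging.grab_frame("side"); np.savez("pics/side2.npz",**f)
cv2.imwrite("pics/s2.png",cv2.resize(f["image"][210:300,220:320,::-1],(660,594),interpolation=cv2.INTER_CUBIC))
from h import *
plan([((.520,-.2922,.15),down(1.744)),((.461,.097,.15),down(-.127))],start=(np.array([.52,-.2922,-.006]),down(1.744)))
E
```

```text
[[[0,0,-0.0624,0,0,0],[0,0,-0.172,0,0,0],[0,0,-0.289,0,0,0],[0,0,-0.406,0,0,0],[0,0,-0.523,0,0,0],[0,0,-0.632,0,0,0],[0,0,-0.718,0,0,0],[0,0,-0.78,0,0,0],[0,0,-0.78,0,0,0],[0,0,-0.78,0,0,0]]]
-> [ 0.52   -0.2922  0.15  ]
[[[0.0787,0.00176,0,0,-0,0.0374],[0.216,0.00484,0,0,-0,0.103],[0.364,0.00814,0,0,-0,0.173],[0.512,0.0114,0,0,-0,0.243],[0.659,0.0147,0,0,-0,0.314],[0.797,0.0178,0,0,-0,0.379],[0.905,0.0202,0,0,-0,0.431],[0.984,0.022,0,0,-0,0.468],[0.984,0.022,0,0,-0,0.468],[0.984,0.022,0,0,-0,0.468]]]
[[[0.0482,-0.0623,0,-0,-0,0.0374],[0.132,-0.171,0,-0,-0,0.103],[0.223,-0.288,0,-0,-0,0.173],[0.313,-0.405,0,-0,-0,0.243],[0.403,-0.522,0,-0,-0,0.314],[0.488,-0.631,0,-0,-0,0.379],[0.554,-0.717,0,-0,-0,0.431],[0.602,-0.779,0,-0,-0,0.468],[0.602,-0.779,0,-0,-0,0.468],[0.602,-0.779,0,-0,-0,0.468]]]
-> [0.461  0.0971 0.15  ]
```

View pics/s2.png

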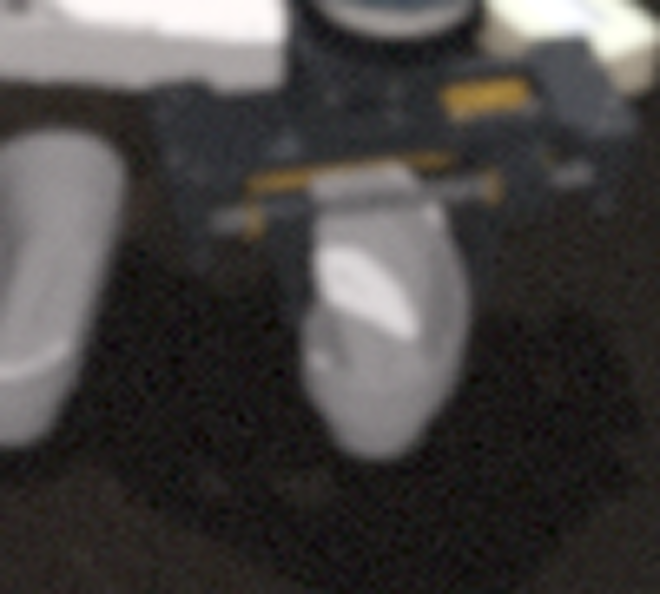

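Emit:
move_arm(targets=[[[0,0,-0.06,0,0,0],[0,0,-0.17,0,0,0],[0,0,-0.29,0,0,0],[0,0,-0.41,0,0,0],[0,0,-0.52,0,0,0],[0,0,-0.63,0,0,0],[0,0,-0.72,0,0,0],[0,0,-0.78,0,0,0],[0,0,-0.78,0,0,0],[0,0,-0.78,0,0,0]]])

```text
time_s: 10.25
tcp_pos: [0.5196, -0.2919, 0.1491]
ee_rot: [-2.02, -2.404, -0.0]
contact_force: [0.2, -0.1, -1.4]
finger_gap: 0.0578
gripper_force: 20.0
```

Emit:
move_arm(targets=[[[0.079,0.002,0,0,0,0.037],[0.216,0.005,0,0,0,0.103],[0.364,0.008,0,0,0,0.173],[0.512,0.011,0,0,0,0.243],[0.659,0.015,0,0,0,0.314],[0.797,0.018,0,0,0,0.379],[0.905,0.02,0,0,0,0.431],[0.984,0.022,0,0,0,0.468],[0.984,0.022,0,0,0,0.468],[0.984,0.022,0,0,0,0.468]]])

```text
time_s: 11.5
tcp_pos: [0.4904, -0.098, 0.1496]
ee_rot: [-2.888, -1.237, 0.001]
contact_force: [0.4, -0.4, -0.6]
finger_gap: 0.0581
gripper_force: 20.0
```

Emit:
move_arm(targets=[[[0.048,-0.062,0,0,0,0.037],[0.132,-0.171,0,0,0,0.103],[0.223,-0.288,0,0,0,0.173],[0.313,-0.405,0,0,0,0.243],[0.403,-0.522,0,0,0,0.314],[0.488,-0.631,0,0,0,0.379],[0.554,-0.717,0,0,0,0.431],[0.602,-0.779,0,0,0,0.468],[0.602,-0.779,0,0,0,0.468],[0.602,-0.779,0,0,0,0.468]]])

```text
time_s: 12.75
tcp_pos: [0.4614, 0.0963, 0.15]
ee_rot: [3.135, -0.199, -0.0]
contact_force: [-0.3, 0.5, -1.8]
finger_gap: 0.0579
gripper_force: 20.0
```

```bash
python3 - <<'E'
from station import imaging,readout
import cv2,numpy as np
from h import *
s=readout.get_state(); print(s["tcp_pos"],s["ee_rot"],s["finger_gap"],s["gripper_force"])
f=imaging.grab_frame("side"); np.savez("pics/side3.npz",**f)
g=imaging.grab_frame("top"); np.savez("pics/top3.npz",**g)
t=s["tcp_pos"]
cv2.imwrite("pics/s3.png",cv2.resize(f["image"][110:240,200:320,::-1],(550,596),interpolation=cv2.INTER_CUBIC))
print("held side",fit(cloud(f),[t[0],t[1],-.127],0,t[2]+.0056))
for n,q in(("t",g),("s",f)): print("carrier",n,fit(cloud(q),[.461,.097,-.127],0,.016,band=(.02,.054)))
E
```

```text
[0.46137746 0.0962749  0.14995177] [ 3.13495205e+00 -1.99128271e-01 -4.09642381e-05] 0.05793645927567376 19.981132722459733
held side (array([ 0.46207063,  0.09316176, -0.1342883 ]), 373, np.float64(1.9346512496871373), np.float64(0.04889475113543767))
carrier t (array([ 0.4652128 ,  0.09808886, -0.11737123]), 7, np.float64(0.48617353933757007), np.float64(0.039376211704831535))
carrier s (array([ 0.45985193,  0.09610267, -0.1342457 ]), 581, np.float64(2.457317150256228), np.float64(0.0477107384870178))
```

View pics/s3.png

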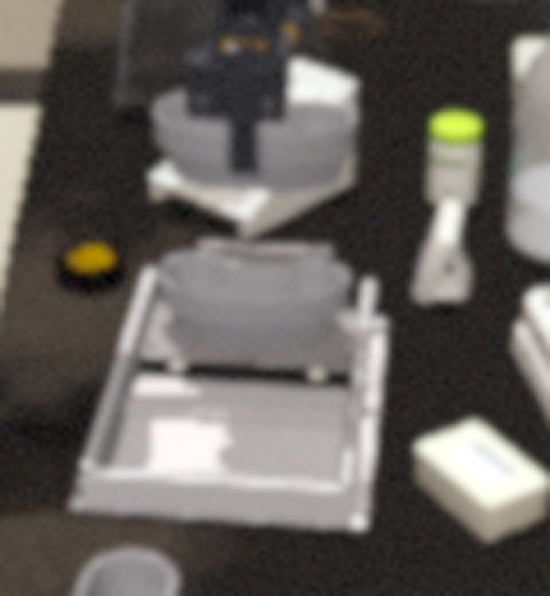

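Dish_b is held squarely above the carrier dish, with the same outline direction. The carrier dish's rim is at about (260,260) in the crop. It needs a correction of about 2–3 mm, then I can lower it.

Emit:
move_arm(targets=[[[-0.005,-0.006,0.06,0,0,0],[-0.011,-0.012,0.13,0,0,0],[-0.011,-0.012,0.2,0,0,0],[-0.011,-0.012,0.28,0,0,0],[-0.011,-0.012,0.35,0,0,0],[-0.011,-0.012,0.41,0,0,0],[-0.011,-0.012,0.45,0,0,0],[-0.011,-0.012,0.48,0,0,0],[-0.011,-0.012,0.5,0,0,0],[-0.011,-0.012,0.51,0,0,0]]])

```text
time_s: 14.1
tcp_pos: [0.4594, 0.0997, 0.048]
ee_rot: [-3.135, 0.201, -0.0]
contact_force: [-0.3, -0.5, -0.7]
finger_gap: 0.0582
gripper_force: 20.0
```

Emit:
move_arm(targets=[[[0,0,0.008,0,0,0],[0,0,0.016,0,0,0],[0,0,0.024,0,0,0],[0,0,0.032,0,0,0],[0,0,0.04,0,0,0],[0,0,0.045,0,0,0],[0,0,0.045,0,0,0],[0,0,0.045,0,0,0],[0,0,0.045,0,0,0],[0,0,0.045,0,0,0]]], newtons=10)

```text
time_s: 15.35
tcp_pos: [0.4593, 0.0997, 0.0391]
ee_rot: [-3.135, 0.201, -0.0]
contact_force: [0.4, -0.5, -0.9]
finger_gap: 0.0579
gripper_force: 10.0
```

Emit:
move_arm(targets=[[[0,0,0.004,0,0,0],[0,0,0.008,0,0,0],[0,0,0.012,0,0,0],[0,0,0.016,0,0,0],[0,0,0.02,0,0,0],[0,0,0.023,0,0,0],[0,0,0.023,0,0,0],[0,0,0.023,0,0,0],[0,0,0.023,0,0,0],[0,0,0.023,0,0,0]]])

```text
time_s: 16.6
tcp_pos: [0.4594, 0.0996, 0.0345]
ee_rot: [3.135, -0.201, 0.0]
contact_force: [-0.1, -4.4, 1.9]
finger_gap: 0.0579
gripper_force: 10.0
```

Emit:
move_arm(targets=[[[0,0,0,0,0,0],[0,0,0,0,0,0],[0,0,0,0,0,0],[0,0,-0.03,0,0,0],[0,0,-0.1,0,0,0],[0,0,-0.22,0,0,0],[0,0,-0.36,0,0,0],[0,0,-0.5,0,0,0],[0,0,-0.62,0,0,0],[0,0,-0.7,0,0,0]]], claw=86)

```text
time_s: 17.85
tcp_pos: [0.4599, 0.0998, 0.1767]
ee_rot: [-3.135, 0.201, -0.004]
contact_force: [0.2, -0.0, -0.1]
finger_gap: 0.086
gripper_force: 0.0
```

```bash
python3 - <<'E'
from station import imaging,readout
import cv2,numpy as np
from h import *
f=imaging.grab_frame("side"); np.savez("pics/side4.npz",**f)
g=imaging.grab_frame("top"); np.savez("pics/top4.npz",**g)
W=cloud(f)
cv2.imwrite("pics/s4.png",cv2.resize(f["image"][130:240,200:320,::-1],(648,594),interpolation=cv2.INTER_CUBIC))
print("nested side",fit(W,[.461,.097,-.127],0,.040))
# rim height along the dish
M,o=frame([.4605,.098,-.13],0,0); L=M.inv().apply(W.reshape(-1,3)-o)
for x0 in np.arange(-.07,.07,.02):
    s=(L[:,0]>x0)&(L[:,0]<x0+.02)&(dist(L[:,0],L[:,1])<.034)&(L[:,2]<.12); z=np.sort(L[s][:,2]); print(round(x0,2),len(z),z[-12:].round(3) if len(z) else "")
T=down(.806,np.pi/6)
a=np.array([.468,.3765,.06]); ez=T.apply([0,0,-1]); print("dishz",ez)
tip=a+ez*.030; tcp=tip-ez*.037; print("tcp",tcp)
plan([(tcp+ez*.15,T)])
plan([(tcp,T)],start=(tcp+ez*.15,T))
E
```

```text
nested side (array([ 0.45969691,  0.09623134, -0.13489661]), 462, np.float64(2.005772898203192), np.float64(0.04860233507057896))
-0.07 132 [0.087 0.088 0.088 0.088 0.089 0.089 0.091 0.091 0.091 0.091 0.092 0.093]
-0.05 156 [0.088 0.088 0.088 0.088 0.09  0.09  0.091 0.091 0.091 0.091 0.091 0.092]
-0.03 163 [0.088 0.089 0.089 0.09  0.09  0.09  0.09  0.092 0.093 0.093 0.093 0.095]
-0.01 166 [0.087 0.088 0.088 0.089 0.089 0.089 0.089 0.089 0.089 0.091 0.093 0.093]
0.01 162 [0.088 0.089 0.089 0.09  0.09  0.09  0.091 0.091 0.091 0.091 0.091 0.093]
0.03 168 [0.088 0.088 0.089 0.089 0.09  0.09  0.091 0.091 0.092 0.092 0.093 0.093]
0.05 144 [0.089 0.089 0.09  0.09  0.091 0.091 0.091 0.091 0.091 0.091 0.092 0.092]
0.07 37 [0.073 0.073 0.076 0.076 0.079 0.079 0.085 0.086 0.089 0.093 0.093 0.094]
dishz [-0.34619503 -0.3607617   0.8660254 ]
tcp [0.47042337 0.37902533 0.05393782]
[[[-0.0141,-0.0436,-0.00144,0.00488,0.0096,-0.0182],[-0.0387,-0.12,-0.00396,0.0134,0.0264,-0.0502],[-0.0651,-0.202,-0.00666,0.0226,0.0444,-0.0844],[-0.0915,-0.283,-0.00936,0.0317,0.0624,-0.119],[-0.118,-0.365,-0.0121,0.0
[... 209 characters left out ...]
,0.061,0.12,-0.228]]]
[[[0.0064,-0.0453,0.00312,0.00496,0.0096,-0.0182],[0.0176,-0.125,0.00858,0.0136,0.0264,-0.0502],[0.0296,-0.209,0.0144,0.0229,0.0444,-0.0844],[0.0416,-0.294,0.0203,0.0322,0.0624,-0.119],[0.0536,-0.379,0.0261,0.0415,0.0804,-0.153],[0.0648,-0.458,0.0316,0.0502,0.0972,-0.185],[0.0736,-0.521,0.0359,0.057,0.11,-0.21],[0.08,-0.566,0.039,0.062,0.12,-0.228],[0.08,-0.566,0.039,0.062,0.12,-0.228],[0.08,-0.566,0.039,0.062,0.12,-0.228]]]
-> [0.4184 0.3249 0.1838]
[[[-0,-0,0.06,0,0,0],[-0,-0,0.165,0,0,0],[-0,-0,0.277,0,0,0],[-0,-0,0.39,0,0,0],[-0,-0,0.503,0,0,0],[-0,-0,0.608,0,0,0],[-0,-0,0.69,0,0,0],[-0,-0,0.75,0,0,0],[-0,-0,0.75,0,0,0],[-0,-0,0.75,0,0,0]]]
-> [0.4704 0.379  0.0539]
```

View pics/s4.png

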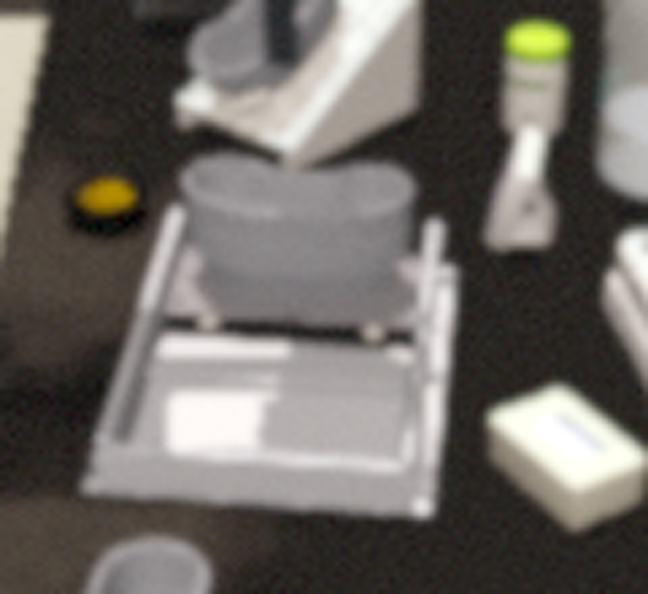

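Dish_b is seated: its rim is at 0.090 m along the whole length, as expected. Next is the tilted approach to dish_a.

Emit:
move_arm(targets=[[[-0.014,-0.044,-0.001,0.005,0.01,-0.018],[-0.039,-0.12,-0.004,0.013,0.026,-0.05],[-0.065,-0.202,-0.007,0.023,0.044,-0.084],[-0.092,-0.283,-0.009,0.032,0.062,-0.119],[-0.118,-0.365,-0.012,0.041,0.08,-0.153],[-0.143,-0.441,-0.015,0.049,0.097,-0.185],[-0.162,-0.501,-0.017,0.056,0.11,-0.21],[-0.176,-0.545,-0.018,0.061,0.12,-0.228],[-0.176,-0.545,-0.018,0.061,0.12,-0.228],[-0.176,-0.545,-0.018,0.061,0.12,-0.228]]], claw=88)

```text
time_s: 19.2
tcp_pos: [0.4382, 0.2122, 0.1778]
ee_rot: [-2.973, -0.495, -0.371]
contact_force: [0.0, 0.5, 0.8]
finger_gap: 0.0884
gripper_force: 0.0
```

Emit:
move_arm(targets=[[[0.006,-0.045,0.003,0.005,0.01,-0.018],[0.018,-0.125,0.009,0.014,0.026,-0.05],[0.03,-0.209,0.014,0.023,0.044,-0.084],[0.042,-0.294,0.02,0.032,0.062,-0.119],[0.054,-0.379,0.026,0.042,0.08,-0.153],[0.065,-0.458,0.032,0.05,0.097,-0.185],[0.074,-0.521,0.036,0.057,0.11,-0.21],[0.08,-0.566,0.039,0.062,0.12,-0.228],[0.08,-0.566,0.039,0.062,0.12,-0.228],[0.08,-0.566,0.039,0.062,0.12,-0.228]]])

```text
time_s: 20.45
tcp_pos: [0.4172, 0.3248, 0.1818]
ee_rot: [-2.625, -1.118, -0.696]
contact_force: [-0.8, 0.8, -1.0]
finger_gap: 0.088
gripper_force: 0.0
```

```bash
python3 - <<'E'
from station import imaging,readout
import cv2,numpy as np
from h import *
f=imaging.grab_frame("side"); np.savez("pics/side5.npz",**f)
s=readout.get_state(); T=R.from_rotvec(s["ee_rot"]); t=s["tcp_pos"]
W=cloud(f)
x0,y0,x1,y1=200,50,330,170
cv2.imwrite("pics/s5.png",cv2.resize(f["image"][y0:y1,x0:x1,::-1],(650,600),interpolation=cv2.INTER_CUBIC))
print(t,T.as_matrix().round(3).tolist())
L=T.inv().apply(W.reshape(-1,3)-t); g=f["image"].reshape(-1,3).max(1)
s=(np.abs(L[:,0])<.05)&(np.abs(L[:,1])<.075)&(L[:,2]>-.1)&(L[:,2]<.01)&(g<75); L=L[s]
for z in np.arange(-.1,.01,.006):
    q=L[(L[:,2]>=z)&(L[:,2]<z+.006)]
    if len(q): print(round(z,3),len(q),"x",q[:,0].min().round(3),q[:,0].max().round(3),"y-",q[q[:,1]<0,1].round(3)[:6],"y+",q[q[:,1]>0,1].round(3)[:6])
E
```

```text
[0.41729802 0.32475363 0.18184736] [[0.602, 0.722, 0.342], [0.625, -0.692, 0.361], [0.497, -0.003, -0.868]]
-0.1 2 x -0.005 -0.003 y- [-0.052 -0.05 ] y+ []
-0.094 1 x -0.003 -0.003 y- [-0.053] y+ []
-0.088 1 x 0.0 0.0 y- [-0.052] y+ []
-0.082 4 x -0.012 0.004 y- [-0.053 -0.059 -0.053 -0.045] y+ []
-0.076 6 x -0.011 0.007 y- [-0.052 -0.063 -0.051 -0.045] y+ [0.061 0.063]
-0.07 9 x -0.012 0.006 y- [-0.061 -0.055 -0.048 -0.054] y+ [0.058 0.059 0.057 0.06  0.06 ]
-0.064 18 x -0.013 0.007 y- [-0.048 -0.045 -0.054 -0.05  -0.046 -0.045] y+ [0.058 0.06  0.058 0.057 0.058 0.061]
-0.058 14 x -0.013 0.005 y- [-0.043 -0.056 -0.045 -0.055 -0.049 -0.044] y+ [0.061 0.046 0.057 0.064 0.056 0.058]
-0.052 15 x -0.012 0.008 y- [-0.044 -0.047 -0.044 -0.046 -0.053 -0.05 ] y+ [0.055 0.059 0.058 0.044 0.057 0.059]
-0.046 14 x -0.013 0.008 y- [-0.046 -0.048 -0.045 -0.054 -0.053 -0.045] y+ [0.059 0.061 0.056 0.059 0.051 0.057]
-0.04 12 x -0.011 0.007 y- [-0.047 -0.048 -0.043 -0.048 -0.055 -0.048] y+ [0.041 0.054 0.047 0.054 0.057]
-0.034 4 x -0.01 0.001 y- [-0.044 -0.055 -0.049] y+ [0.049]
-0.028 1 x 0.011 0.011 y- [-0.052] y+ []
```

View pics/s5.png

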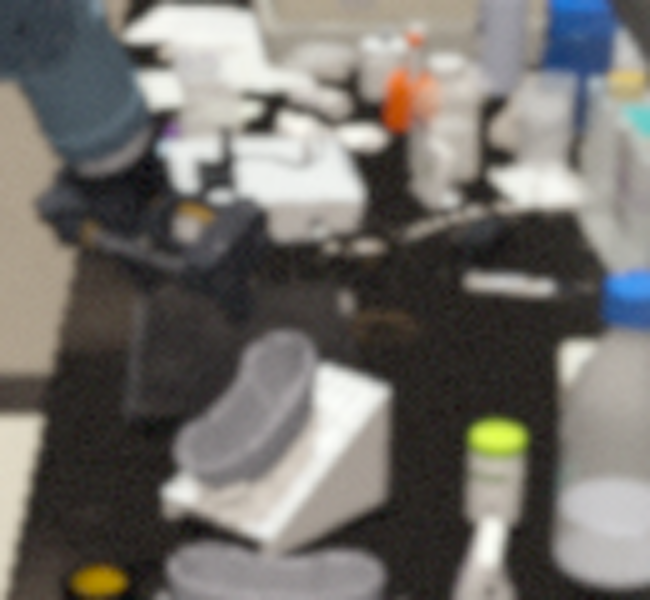

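```bash
python3 - <<'E'
from h import *
T=down(.806,np.pi/6); ez=T.apply([0,0,-1]); a=np.array([.469,.378,.06])
plan([(a-ez*.007,T)])
E
```

```text
[[[0.00152,0.00032,0.0598,-8e-05,0.00016,-8e-05],[0.00418,0.00088,0.165,-0.00022,0.00044,-0.00022],[0.00703,0.00148,0.277,-0.00037,0.00074,-0.00037],[0.00988,0.00208,0.389,-0.00052,0.00104,-0.00052],[0.0127,0.00268,0.501,-0.00067,0.00134,-0.00067],[0.0154,0.00324,0.606,-0.00081,0.00162,-0.00081],[0.0175,0.00368,0.688,-0.00092,0.00184,-0.00092],[0.019,0.004,0.748,-0.001,0.002,-0.001],[0.019,0.004,0.748,-0.001,0.002,-0.001],[0.019,0.004,0.748,-0.001,0.002,-0.001]]]
-> [0.4713 0.3805 0.0539]
```

Emit:
move_arm(targets=[[[0.01,0.004,0.06,0,0,0],[0.019,0.004,0.165,0,0.002,0],[0.019,0.004,0.277,0,0.002,0],[0.019,0.004,0.389,0,0.002,0],[0.019,0.004,0.5,0,0.002,0],[0.019,0.004,0.6,0,0.002,0],[0.019,0.004,0.68,0,0.002,0],[0.019,0.004,0.73,0,0.002,0],[0.019,0.004,0.748,0,0.002,0],[0.019,0.004,0.748,0,0.002,0]]])

```text
time_s: 21.75
tcp_pos: [0.4711, 0.3807, 0.0539]
ee_rot: [-2.622, -1.117, -0.701]
contact_force: [-1.0, -0.1, 0.2]
finger_gap: 0.0878
gripper_force: 0.0
```

Emit:
move_arm(targets=[[[0,0,0,0,0,0],[0,0,0,0,0,0],[0,0,0,0,0,0],[0,0,0,0,0,0],[0,0,0,0,0,0],[0,0,0,0,0,0],[0,0,0,0,0,0],[0,0,0,0,0,0],[0,0,0,0,0,0],[0,0,0,0,0,0]]], claw=40, newtons=20)

```text
time_s: 23.0
tcp_pos: [0.4712, 0.3807, 0.0541]
ee_rot: [-2.622, -1.117, -0.701]
contact_force: [-2.7, -3.6, 5.2]
finger_gap: 0.058
gripper_force: 20.0
```

```bash
python3 - <<'E'
from station import readout
from h import *
s=readout.get_state(); p=np.array(s["tcp_pos"]);T=R.from_rotvec(s["ee_rot"]);ez=-T.as_matrix()[:,2]
up=p+ez*.04+np.array([0,0,.06])
plan([(up,T),((.4594,.0985,.165),down(-.130))])
E
```

```text
[[[0.012,-8e-05,-0.0368,0,0,0],[0.033,-0.00022,-0.101,0,0,0],[0.0555,-0.00037,-0.17,0,0,0],[0.078,-0.00052,-0.239,0,0,0],[0.101,-0.00067,-0.308,0,0,0],[0.121,-0.00081,-0.373,0,0,0],[0.138,-0.00092,-0.423,0,0,0],[0.15,-0.001,-0.46,0,0,0],[0.15,-0.001,-0.46,0,0,0],[0.15,-0.001,-0.46,0,0,0]]]
-> [0.4573 0.3661 0.1487]
[[[-0.063,0.0746,-0.0442,-0.00992,-0.0194,0.0366],[-0.173,0.205,-0.122,-0.0273,-0.0532,0.101],[-0.292,0.345,-0.205,-0.0459,-0.0895,0.169],[-0.41,0.485,-0.288,-0.0645,-0.126,0.238],[-0.528,0.625,-0.371,-0.0831,-0.162,0.306],[-0.638,0.756,-0.448,-0.1,-0.196,0.37],[-0.725,0.858,-0.509,-0.114,-0.223,0.42],[-0.788,0.933,-0.553,-0.124,-0.242,0.457],[-0.788,0.933,-0.553,-0.124,-0.242,0.457],[-0.788,0.933,-0.553,-0.124,-0.242,0.457]]]
-> [0.4594 0.0985 0.1649]
```

Emit:
move_arm(targets=[[[0.005,0,-0.037,0,0,0],[0.02,0,-0.101,0,0,0],[0.045,0,-0.17,0,0,0],[0.075,0,-0.239,0,0,0],[0.1,0,-0.308,0,0,0],[0.12,0,-0.373,0,0,0],[0.138,0,-0.423,0,0,0],[0.15,0,-0.46,0,0,0],[0.15,0,-0.46,0,0,0],[0.15,0,-0.46,0,0,0]]])

```text
time_s: 24.25
tcp_pos: [0.4572, 0.3659, 0.1479]
ee_rot: [-2.622, -1.117, -0.7]
contact_force: [-0.6, 0.2, -0.8]
finger_gap: 0.0579
gripper_force: 20.0
```

Emit:
move_arm(targets=[[[-0.063,0.075,-0.044,-0.01,-0.019,0.037],[-0.173,0.205,-0.122,-0.027,-0.053,0.101],[-0.292,0.345,-0.205,-0.046,-0.09,0.169],[-0.41,0.485,-0.288,-0.064,-0.126,0.238],[-0.528,0.625,-0.371,-0.083,-0.162,0.306],[-0.638,0.756,-0.448,-0.1,-0.196,0.37],[-0.725,0.858,-0.509,-0.114,-0.223,0.42],[-0.788,0.933,-0.553,-0.124,-0.242,0.457],[-0.788,0.933,-0.553,-0.124,-0.242,0.457],[-0.788,0.933,-0.553,-0.124,-0.242,0.457]]])

```text
time_s: 25.5
tcp_pos: [0.4591, 0.0989, 0.1641]
ee_rot: [-3.134, 0.202, 0.002]
contact_force: [-0.2, 0.4, -0.6]
finger_gap: 0.0576
gripper_force: 20.0
```

```bash
python3 - <<'E'
from station import imaging,readout
import cv2,numpy as np
from h import *
s=readout.get_state(); t=s["tcp_pos"]; T=R.from_rotvec(s["ee_rot"]); print(t,T.as_matrix().round(3).tolist(),s["finger_gap"],s["gripper_force"],s["contact_force"])
f=imaging.grab_frame("side"); np.savez("pics/side6.npz",**f)
W=cloud(f)
for dz in(.004,.007,.010): print("held",dz,fit(W,[t[0],t[1],-.13],0,t[2]+dz))
print("nest",fit(W,[.46,.097,-.13],0,.04))
M,o=frame([t[0],t[1],-.13],0,0); L=M.inv().apply(W.reshape(-1,3)-o)
for x0 in np.arange(-.07,.07,.02):
    s=(L[:,0]>x0)&(L[:,0]<x0+.02)&(dist(L[:,0],L[:,1])<.034)&(f["image"].reshape(-1,3).max(1)>75)&(L[:,2]<.26)&(L[:,2]>.13); z=np.sort(L[s][:,2]); print(round(x0,2),len(z),z[:2].round(3),z[-6:].round(3) if len(z) else "")
E
```

```text
[0.45910065 0.09893479 0.16409886] [[0.992, -0.129, -0.001], [-0.129, -0.992, 0.001], [-0.002, -0.001, -1.0]] 0.057604229241301125 19.986274496186525 [-0.18326905  0.38333489 -0.61951949]
held 0.004 (array([ 0.45544036,  0.09629896, -0.12499561]), 392, np.float64(1.960457052194842), np.float64(0.05062595872315445))
held 0.007 (array([ 0.45541626,  0.09628626, -0.12745759]), 388, np.float64(1.8625429949255585), np.float64(0.04908767238541434))
held 0.01 (array([ 0.45547005,  0.09642305, -0.13080995]), 326, np.float64(1.7447772003650381), np.float64(0.04664898354475877))
nest (array([ 0.45976408,  0.09607484, -0.13696189]), 472, np.float64(2.054754968721994), np.float64(0.04903206397944141))
-0.07 85 [0.173 0.174] [0.221 0.221 0.222 0.222 0.223 0.224]
-0.05 82 [0.174 0.176] [0.221 0.222 0.222 0.222 0.223 0.223]
-0.03 66 [0.174 0.175] [0.219 0.22  0.22  0.222 0.222 0.224]
-0.01 35 [0.175 0.175] [0.207 0.21  0.212 0.216 0.219 0.221]
0.01 96 [0.175 0.177] [0.221 0.221 0.222 0.223 0.223 0.224]
0.03 123 [0.173 0.174] [0.222 0.222 0.222 0.223 0.223 0.224]
0.05 87 [0.174 0.175] [0.222 0.222 0.222 0.223 0.224 0.224]
0.07 3 [0.219 0.22 ] [0.219 0.22  0.221]
```

Emit:
move_arm(targets=[[[0.01,-0.002,0.06,0,0,0],[0.021,-0.003,0.13,0,0,0],[0.021,-0.003,0.2,0,0,0],[0.021,-0.003,0.27,0,0,0],[0.021,-0.003,0.34,0,0,0],[0.021,-0.003,0.4,0,0,0],[0.021,-0.003,0.44,0,0,0],[0.021,-0.003,0.465,0,0,0],[0.021,-0.003,0.478,0,0,0],[0.021,-0.003,0.478,0,0,0]]])

```text
time_s: 26.8
tcp_pos: [0.4638, 0.0984, 0.0692]
ee_rot: [-3.135, 0.204, 0.001]
contact_force: [-0.8, 0.5, -1.3]
finger_gap: 0.0574
gripper_force: 20.0
```

Emit:
move_arm(targets=[[[0,0,0.006,0,0,0],[0,0,0.012,0,0,0],[0,0,0.018,0,0,0],[0,0,0.024,0,0,0],[0,0,0.03,0,0,0],[0,0,0.036,0,0,0],[0,0,0.036,0,0,0],[0,0,0.036,0,0,0],[0,0,0.036,0,0,0],[0,0,0.036,0,0,0]]], newtons=10)

```text
time_s: 28.05
tcp_pos: [0.4637, 0.0985, 0.062]
ee_rot: [-3.135, 0.204, 0.001]
contact_force: [1.2, 0.4, -0.9]
finger_gap: 0.0579
gripper_force: 10.0
```

Emit:
move_arm(targets=[[[0,0,0.004,0,0,0],[0,0,0.008,0,0,0],[0,0,0.012,0,0,0],[0,0,0.016,0,0,0],[0,0,0.02,0,0,0],[0,0,0.023,0,0,0],[0,0,0.023,0,0,0],[0,0,0.023,0,0,0],[0,0,0.023,0,0,0],[0,0,0.023,0,0,0]]])

```text
time_s: 29.3
tcp_pos: [0.4638, 0.0984, 0.0574]
ee_rot: [-3.135, 0.204, 0.001]
contact_force: [0.6, 0.3, 1.1]
finger_gap: 0.0577
gripper_force: 10.0
```

Emit:
move_arm(targets=[[[0,0,0,0,0,0],[0,0,0,0,0,0],[0,0,0,0,0,0],[0,0,-0.03,0,0,0],[0,0,-0.1,0,0,0],[0,0,-0.22,0,0,0],[0,0,-0.36,0,0,0],[0,0,-0.5,0,0,0],[0,0,-0.62,0,0,0],[0,0,-0.7,0,0,0]]], claw=86)

```text
time_s: 30.55
tcp_pos: [0.4644, 0.0984, 0.1996]
ee_rot: [-3.135, 0.204, -0.003]
contact_force: [0.5, -0.3, 0.1]
finger_gap: 0.0858
gripper_force: 0.0
```

```bash
python3 - <<'E'
from station import imaging,readout
import cv2,numpy as np
from h import *
f=imaging.grab_frame("side"); np.savez("pics/side7.npz",**f)
W=cloud(f)
print(fit(W,[.46,.097,-.13],0,.064))
M,o=frame([.4605,.098,-.13],0,0); L=M.inv().apply(W.reshape(-1,3)-o)
for x0 in np.arange(-.07,.07,.02):
    s=(L[:,0]>x0)&(L[:,0]<x0+.02)&(dist(L[:,0],L[:,1])<.034)&(L[:,2]<.15); z=np.sort(L[s][:,2]); print(round(x0,2),len(z),z[-6:].round(3))
# dock guides, from the first top picture
C=np.concatenate([cloud(np.load("pics/top0.npz")).reshape(-1,3),W.reshape(-1,3)])
M=R.from_euler('z',-1.698); D=M.inv().apply(C-np.array([.4605,.0985,0]))  # x=push dir from dish
for lo,hi in((-.105,-.07),(.07,.105)):
    s=(D[:,1]>lo)&(D[:,1]<hi)&(D[:,2]>.036)&(D[:,2]<.044)&(D[:,0]<.25)&(D[:,0]>-.1); q=D[s]
    k=np.polyfit(q[:,0],q[:,1],1); print("guide",len(q),"x",np.percentile(q[:,0],[1,99]).round(3),"slope",k.round(4))
s=(np.abs(D[:,1])<.07)&(D[:,2]>.028)&(D[:,2]<.04)&(D[:,0]>.1)&(D[:,0]<.3); print("stop x",len(D[s]),np.percentile(D[s][:,0],[2,50,98]).round(3) if s.any() else "")
s=(np.abs(D[:,1])<.05)&(D[:,2]>.03)&(D[:,2]<.046)&(D[:,0]>-.13)&(D[:,0]<-.08); print("plate",s.sum(),np.percentile(D[s][:,0],[2,50,98]).round(3),D[s][:,2].max())
E
```

```text
(array([ 0.45998599,  0.09568391, -0.12453038]), 484, np.float64(2.066571824709384), np.float64(0.0488011699502468))
-0.07 160 [0.115 0.115 0.115 0.115 0.117 0.117]
-0.05 184 [0.114 0.114 0.115 0.116 0.116 0.117]
-0.03 199 [0.115 0.115 0.115 0.116 0.116 0.116]
-0.01 197 [0.114 0.114 0.114 0.115 0.116 0.116]
0.01 189 [0.115 0.115 0.115 0.116 0.116 0.116]
0.03 206 [0.114 0.115 0.115 0.116 0.116 0.117]
0.05 183 [0.115 0.116 0.116 0.116 0.117 0.117]
0.07 47 [0.107 0.111 0.112 0.116 0.116 0.117]
guide 152 x [-0.052  0.216] slope [-0.0019 -0.0875]
guide 211 x [-0.047  0.214] slope [-0.0026  0.09  ]
stop x 179 [0.208 0.214 0.218]
plate 72 [-0.103 -0.097 -0.094] 0.04598048831988555
```

Both dishes are nested: the top rim reads 0.114–0.116 m along its length, against 0.114 expected. The dock axis matches the carrier heading, with the dock origin about 46 mm ahead of the dish. Now I'll plan the push.

```bash
cat >> h.py <<'E'
TP=down(1.443,-.35); U=np.array([np.cos(-1.699),np.sin(-1.699),0]); V=np.array([-U[1],U[0],0])
def push(x,zc): # leading corner at D-frame x, height zc
    lead=np.array([.4605,.0985,0])+U*x+V*.001+np.array([0,0,zc])
    z=TP.apply([0,0,1]); mx=TP.apply([-1,0,0])
    return lead-mx*.010+z*.036
E
python3 - <<'E'
from h import *
print(TP.as_matrix().round(2).tolist())
plan([(push(-.14,.15),TP),(push(-.14,.021),TP)])
E
```

```text
[[0.12, 0.99, -0.04], [0.93, -0.13, -0.34], [-0.34, 0.0, -0.94]]
[[[-0.00176,-0.0546,0.0354,-0.0109,-0.0111,-0.0622],[-0.00484,-0.15,0.0972,-0.0299,-0.0306,-0.171],[-0.00814,-0.252,0.164,-0.0503,-0.0514,-0.288],[-0.0114,-0.355,0.23,-0.0707,-0.0723,-0.405],[-0.0147,-0.457,0.296,-0.0911,-0.0931,-0.521],[-0.0178,-0.552,0.358,-0.11,-0.113,-0.63],[-0.0202,-0.627,0.407,-0.125,-0.128,-0.716],[-0.022,-0.682,0.442,-0.136,-0.139,-0.778],[-0.022,-0.682,0.442,-0.136,-0.139,-0.778],[-0.022,-0.682,0.442,-0.136,-0.139,-0.778]]]
-> [0.479  0.2342 0.1128]
[[[0.0178,-0,0.0485,-0,-0,-0],[0.0488,-0,0.133,-0,-0,-0],[0.0821,-0,0.224,-0,-0,-0],[0.115,-0,0.315,-0,-0,-0],[0.149,-0,0.406,-0,-0,-0],[0.18,-0,0.491,-0,-0,-0],[0.204,-0,0.558,-0,-0,-0],[0.222,-0,0.606,-0,-0,-0],[0.222,-0,0.606,-0,-0,-0],[0.222,-0,0.606,-0,-0,-0]]]
-> [ 0.479   0.2344 -0.0163]
```

Emit:
move_arm(targets=[[[-0.002,-0.06,0.02,-0.014,-0.014,-0.08],[-0.004,-0.14,0.04,-0.028,-0.028,-0.16],[-0.007,-0.22,0.08,-0.042,-0.042,-0.24],[-0.01,-0.31,0.14,-0.056,-0.057,-0.32],[-0.013,-0.4,0.2,-0.07,-0.072,-0.4],[-0.016,-0.49,0.27,-0.084,-0.086,-0.48],[-0.019,-0.57,0.34,-0.098,-0.1,-0.56],[-0.021,-0.64,0.4,-0.112,-0.114,-0.64],[-0.022,-0.682,0.442,-0.126,-0.129,-0.72],[-0.022,-0.682,0.442,-0.136,-0.139,-0.778]]], claw=0)

```text
time_s: 31.85
tcp_pos: [0.476, 0.2346, 0.1073]
ee_rot: [2.163, 1.915, -0.393]
contact_force: [-0.2, -1.0, 0.0]
finger_gap: 0.0006
gripper_force: 0.0
```

```bash
python3 - <<'E'
from station import imaging,readout
from h import *
import cv2
f=imaging.grab_frame("top"); W=cloud(f).reshape(-1,3); g=imaging.grab_frame("side"); W2=cloud(g).reshape(-1,3)
s=readout.get_state(); t=s["tcp_pos"];T=R.from_rotvec(s["ee_rot"]);print(t,s["finger_gap"])
for n,w,im in(("top",W,f),("side",W2,g)):
    L=T.inv().apply(w-t); k=(np.abs(L[:,0])<.03)&(np.abs(L[:,1])<.04)&(L[:,2]>-.08)&(L[:,2]<.01)&(im["image"].reshape(-1,3).max(1)<80); L=L[k]
    for z in np.arange(-.08,.01,.006):
        q=L[(L[:,2]>=z)&(L[:,2]<z+.006)]
        if len(q): print(n,round(z,3),len(q),"x",q[:,0].min().round(3),q[:,0].max().round(3),"y",q[:,1].min().round(3),q[:,1].max().round(3))
plan([(push(-.14,.021),TP)])
E
```

```text
[0.47601333 0.23463198 0.10788951] 0.00035495666805768775
top -0.08 5 x -0.01 0.009 y 0.004 0.011
top -0.074 7 x -0.01 -0.005 y 0.002 0.013
top -0.068 6 x -0.011 -0.008 y -0.004 0.012
top -0.062 10 x -0.011 -0.006 y -0.013 0.016
top -0.056 12 x -0.013 -0.002 y -0.015 0.013
top -0.05 10 x -0.01 -0.002 y -0.012 0.013
top -0.044 11 x -0.01 -0.006 y -0.011 0.012
top -0.038 10 x -0.014 -0.005 y -0.013 0.013
top -0.032 3 x -0.008 -0.006 y -0.004 0.008
side -0.074 3 x -0.013 -0.007 y -0.008 0.007
side -0.068 7 x -0.013 -0.008 y -0.008 0.007
side -0.062 3 x -0.018 -0.005 y -0.008 0.008
side -0.056 10 x -0.013 -0.005 y -0.008 0.007
side -0.05 10 x -0.018 -0.008 y -0.008 0.008
side -0.044 3 x -0.011 -0.004 y -0.004 0.004
[[[0.0171,0.0016,0.0466,-0.00024,8e-05,0.00016],[0.0471,0.0044,0.128,-0.00066,0.00022,0.00044],[0.0792,0.0074,0.216,-0.00111,0.00037,0.00074],[0.111,0.0104,0.303,-0.00156,0.00052,0.00104],[0.143,0.0134,0.391,-0.00201,0.00067,0.00134],[0.173,0.0162,0.472,-0.00243,0.00081,0.00162],[0.197,0.0184,0.536,-0.00276,0.00092,0.00184],[0.214,0.02,0.583,-0.003,0.001,0.002],[0.214,0.02,0.583,-0.003,0.001,0.002],[0.214,0.02,0.583,-0.003,0.001,0.002]]]
-> [ 0.4791  0.2343 -0.0163]
```

Emit:
move_arm(targets=[[[0.017,0.002,0.047,0,0,0],[0.047,0.004,0.128,0,0,0],[0.079,0.007,0.216,0,0,0],[0.111,0.01,0.303,0,0,0],[0.143,0.013,0.391,0,0,0],[0.173,0.016,0.472,0,0,0],[0.197,0.018,0.536,0,0,0],[0.214,0.02,0.575,0,0,0],[0.214,0.02,0.583,0,0,0],[0.214,0.02,0.583,0,0,0]]])

```text
time_s: 33.2
tcp_pos: [0.4807, 0.2341, -0.015]
ee_rot: [2.168, 1.908, -0.388]
contact_force: [-0.0, -0.6, 0.2]
finger_gap: 0.0003
gripper_force: 0.0
```

```bash
python3 - <<'E'
from h import *
from station import readout
s=readout.get_state(); print(s["tcp_pos"],push(-.14,.021))
for x0,x1,z0,z1 in((-.14,-.065,.021,.020),(-.065,-.005,.020,.021),(-.005,.04,.021,.034),(.04,.064,.034,.036)):
    a=(push(x1,z1)-push(x0,z0)); print((TP.inv().apply(a)/.2).round(3))
E
```

```text
[ 0.48070291  0.23411944 -0.01498905] [ 0.47901513  0.23429666 -0.0162464 ]
[-0.351 -0.     0.133]
[-0.284 -0.     0.098]
[-0.234 -0.     0.016]
[-0.116 -0.     0.032]
```

Emit:
move_arm(targets=[[[-0.035,0,0.013,0,0,0],[-0.07,0,0.026,0,0,0],[-0.105,0,0.04,0,0,0],[-0.14,0,0.053,0,0,0],[-0.175,0,0.066,0,0,0],[-0.21,0,0.08,0,0,0],[-0.245,0,0.093,0,0,0],[-0.28,0,0.106,0,0,0],[-0.315,0,0.12,0,0,0],[-0.351,0,0.133,0,0,0]]])

```text
time_s: 34.45
tcp_pos: [0.4706, 0.1594, -0.0164]
ee_rot: [2.169, 1.909, -0.388]
contact_force: [-0.1, 4.4, -2.9]
finger_gap: 0.0006
gripper_force: 2.5
```

Emit:
move_arm(targets=[[[-0.028,0,0.01,0,0,0],[-0.057,0,0.02,0,0,0],[-0.085,0,0.03,0,0,0],[-0.114,0,0.04,0,0,0],[-0.142,0,0.049,0,0,0],[-0.17,0,0.059,0,0,0],[-0.199,0,0.069,0,0,0],[-0.227,0,0.078,0,0,0],[-0.256,0,0.088,0,0,0],[-0.284,0,0.098,0,0,0]]])

```text
time_s: 35.7
tcp_pos: [0.4632, 0.0997, -0.015]
ee_rot: [2.168, 1.909, -0.388]
contact_force: [0.6, 5.0, -0.9]
finger_gap: 0.0008
gripper_force: 2.4
```

```bash
python3 - <<'E'
from station import imaging,readout
import cv2,numpy as np
from h import *
f=imaging.grab_frame("side"); np.savez("pics/side8.npz",**f)
cv2.imwrite("pics/s8.png",cv2.resize(f["image"][120:240,190:320,::-1],(650,600),interpolation=cv2.INTER_CUBIC))
s=readout.get_state(); print(s["tcp_pos"],push(-.005,.021),s["contact_force"])
E
```

```text
[ 0.4629226   0.09886681 -0.01498533] [ 0.46175501  0.10040458 -0.0162464 ] [ 0.64027906  0.17995297 -1.19033516]
```

View pics/s8.png

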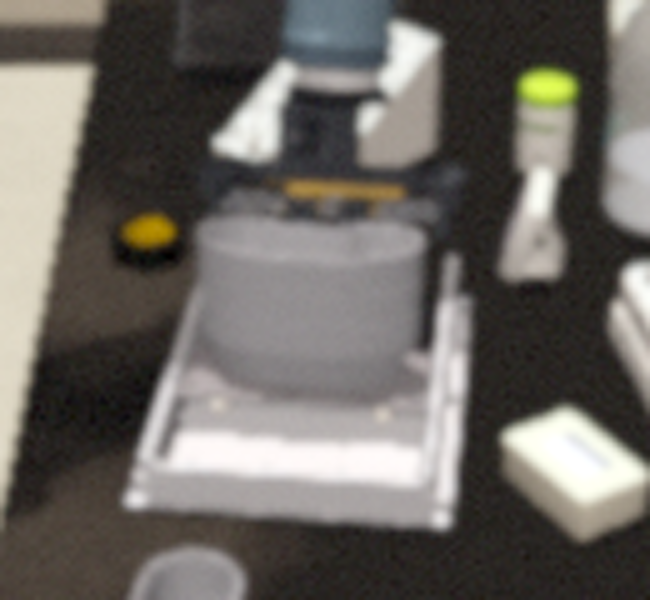

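The carrier is on the ramp with the stack upright (rim at about (310,235) in the crop), and the push takes only about 5 N. I'll keep pushing.

Emit:
move_arm(targets=[[[-0.021,0,0.004,0,0,0],[-0.043,0,0.007,0,0,0],[-0.065,0,0.009,0,0,0],[-0.088,0,0.01,0,0,0],[-0.112,0,0.011,0,0,0],[-0.136,0,0.012,0,0,0],[-0.161,0,0.013,0,0,0],[-0.185,0,0.014,0,0,0],[-0.21,0,0.015,0,0,0],[-0.234,0,0.016,0,0,0]]])

```text
time_s: 37.0
tcp_pos: [0.4584, 0.0555, -0.0012]
ee_rot: [2.168, 1.908, -0.386]
contact_force: [0.3, 7.7, 4.6]
finger_gap: 0.0008
gripper_force: 3.5
```

Emit:
move_arm(targets=[[[-0.012,0,0.003,0,0,0],[-0.023,0,0.006,0,0,0],[-0.035,0,0.01,0,0,0],[-0.046,0,0.013,0,0,0],[-0.058,0,0.016,0,0,0],[-0.07,0,0.019,0,0,0],[-0.081,0,0.022,0,0,0],[-0.093,0,0.026,0,0,0],[-0.104,0,0.029,0,0,0],[-0.116,0,0.032,0,0,0]]])

```text
time_s: 38.25
tcp_pos: [0.4542, 0.0313, -0.0002]
ee_rot: [2.168, 1.909, -0.389]
contact_force: [-0.0, 2.1, -2.6]
finger_gap: 0.0005
gripper_force: 1.5
```

```bash
cat > chk.py <<'E'
from station import imaging,readout
from h import *
f=imaging.grab_frame("side"); W=cloud(f)
s=readout.get_state(); print(s["tcp_pos"],push(.064,.036),s["contact_force"])
p=np.array([.4605,.0955,0])+U*.165
best=fit(W,[p[0],p[1],-.128],0,.072); print(best, "D x", (best[0][:2]-[.46,.0957])@U[:2])
M,o=frame(best[0],0,0); L=M.inv().apply(W.reshape(-1,3)-o)
for x0 in np.arange(-.07,.07,.02):
    k=(L[:,0]>x0)&(L[:,0]<x0+.02)&(dist(L[:,0],L[:,1])<.033)&(L[:,2]<.15)&(f["image"].reshape(-1,3).max(1)>75); z=np.sort(L[k][:,2]); print(round(x0,2),z[-6:].round(3))
for lo,hi in((-.05,-.02),(-.02,.0),(.0,.02),(.02,.045)): # rim height across (y = away from push)
    k=(dist(L[:,0],L[:,1])<.033)&(L[:,1]>lo)&(L[:,1]<hi)&(L[:,2]<.15)&(f["image"].reshape(-1,3).max(1)>75); z=np.sort(L[k][:,2]); print("y",lo,z[-6:].round(3))
E
python3 chk.py
```

```text
[ 4.54226961e-01  3.10318939e-02 -9.14691946e-05] [ 0.45293317  0.03197085 -0.0012464 ] [ 0.67914944  1.54032391 -1.18564129]
(array([ 0.43708035, -0.08138873, -0.12603985]), 584, np.float64(1.8006780206511726), np.float64(0.050008943065763325)) D x 0.17856573508527734
-0.07 [0.128 0.128 0.129 0.129 0.13  0.13 ]
-0.05 [0.127 0.128 0.128 0.128 0.129 0.129]
-0.03 [0.126 0.127 0.127 0.128 0.129 0.13 ]
-0.01 [0.127 0.127 0.128 0.128 0.129 0.13 ]
0.01 [0.128 0.128 0.128 0.129 0.129 0.13 ]
0.03 [0.127 0.128 0.128 0.129 0.129 0.129]
0.05 [0.128 0.128 0.128 0.129 0.13  0.131]
0.07 [0.124 0.124 0.126 0.126 0.127 0.13 ]
y -0.05 [0.124 0.124 0.124 0.124 0.124 0.125]
y -0.02 [0.124 0.124 0.124 0.125 0.126 0.126]
y 0.0 [0.125 0.126 0.126 0.127 0.127 0.128]
y 0.02 [0.13  0.13  0.13  0.13  0.13  0.131]
```

Emit:
move_arm(targets=[[[-0.004,0,0.001,0,0,0],[-0.008,0,0.003,0,0,0],[-0.012,0,0.004,0,0,0],[-0.016,0,0.006,0,0,0],[-0.02,0,0.007,0,0,0],[-0.023,0,0.008,0,0,0],[-0.026,0,0.01,0,0,0],[-0.028,0,0.01,0,0,0],[-0.028,0,0.01,0,0,0],[-0.028,0,0.01,0,0,0]]])

```text
time_s: 39.55
tcp_pos: [0.4541, 0.0282, -0.0003]
ee_rot: [2.171, 1.91, -0.383]
contact_force: [-0.2, 18.2, 0.0]
finger_gap: 0.0005
gripper_force: 8.4
```

```bash
python3 chk.py
```

```text
[ 4.54176797e-01  2.81633554e-02 -2.27388504e-04] [ 0.45293317  0.03197085 -0.0012464 ] [ 0.34102996 17.08155893  0.56091969]
(array([ 0.43744116, -0.08095791, -0.12160667]), 590, np.float64(1.7181106170862903), np.float64(0.05000003731210319)) D x 0.17809231232209405
-0.07 [0.126 0.126 0.126 0.127 0.129 0.13 ]
-0.05 [0.126 0.126 0.126 0.127 0.129 0.13 ]
-0.03 [0.126 0.126 0.127 0.128 0.129 0.129]
-0.01 [0.125 0.126 0.126 0.127 0.127 0.128]
0.01 [0.124 0.124 0.125 0.126 0.128 0.128]
0.03 [0.127 0.127 0.128 0.128 0.131 0.131]
0.05 [0.126 0.126 0.126 0.127 0.128 0.128]
0.07 [0.123 0.125 0.125 0.125 0.126 0.127]
y -0.05 [0.124 0.124 0.124 0.124 0.124 0.125]
y -0.02 [0.125 0.125 0.125 0.125 0.126 0.126]
y 0.0 [0.124 0.125 0.125 0.125 0.126 0.127]
y 0.02 [0.129 0.129 0.13  0.13  0.131 0.131]
```

It has reached the stop, but the rear may be held up by the finger pressing on the plate. I'll back off and look again.

Emit:
move_arm(targets=[[[0.006,0,-0.002,0,0,0],[0.012,0,-0.004,0,0,0],[0.024,0,-0.008,0,0,0],[0.04,0,-0.014,0,0,0],[0.06,0,-0.02,0,0,0],[0.08,0,-0.027,0,0,0],[0.1,0,-0.034,0,0,0],[0.12,0,-0.041,0,0,0],[0.14,0,-0.048,0,0,0],[0.14,0,-0.048,0,0,0]]])

```text
time_s: 40.85
tcp_pos: [0.4574, 0.0552, -0.0007]
ee_rot: [2.168, 1.909, -0.389]
contact_force: [0.3, -0.7, 0.4]
finger_gap: 0.0005
gripper_force: 0.0
```

```bash
python3 chk.py; python3 - <<'E'
from h import *
f=np.load("pics/side7.npz");W=cloud(f).reshape(-1,3)
M,o=frame([.46,.0957,-.1245],0,0); L=M.inv().apply(W-o)
for lo,hi in((-.05,-.02),(-.02,.0),(.0,.02),(.02,.045)):
    k=(dist(L[:,0],L[:,1])<.033)&(L[:,1]>lo)&(L[:,1]<hi)&(L[:,2]<.15)&(f["image"].reshape(-1,3).max(1)>75); z=np.sort(L[k][:,2]); print("ref y",lo,z[-6:].round(3))
E
```

```text
[ 0.45738767  0.05508331 -0.00068396] [ 0.45293317  0.03197085 -0.0012464 ] [ 0.14946954 -0.52889596  0.42016861]
(array([ 0.43828811, -0.07333968, -0.11877549]), 586, np.float64(1.6742807293973154), np.float64(0.04903585743330194)) D x 0.1704283261548821
-0.07 [0.123 0.123 0.123 0.123 0.125 0.125]
-0.05 [0.122 0.123 0.123 0.124 0.124 0.125]
-0.03 [0.123 0.123 0.123 0.123 0.124 0.124]
-0.01 [0.122 0.122 0.123 0.124 0.124 0.124]
0.01 [0.123 0.123 0.124 0.124 0.124 0.124]
0.03 [0.122 0.122 0.123 0.123 0.124 0.127]
0.05 [0.123 0.124 0.124 0.124 0.125 0.126]
0.07 [0.119 0.12  0.122 0.123 0.124 0.124]
y -0.05 [0.123 0.123 0.124 0.124 0.124 0.124]
y -0.02 [0.123 0.124 0.125 0.125 0.125 0.126]
y 0.0 [0.122 0.123 0.124 0.124 0.124 0.124]
y 0.02 [0.124 0.124 0.124 0.124 0.125 0.127]
ref y -0.05 [0.116 0.116 0.116 0.116 0.116 0.117]
ref y -0.02 [0.115 0.115 0.115 0.116 0.116 0.117]
ref y 0.0 [0.115 0.115 0.116 0.116 0.117 0.117]
ref y 0.02 [0.116 0.117 0.117 0.117 0.117 0.118]
```

The carrier is level now: the rim reads about 0.124 m front and back, 8 mm above where it started, and its position is about dock x 118 mm. I'll retreat.

Emit:
move_arm(targets=[[[0,0,-0.05,0,0,0],[0,0,-0.14,0,0,0],[0,0,-0.25,0,0,0],[0,0,-0.36,0,0,0],[0,0,-0.48,0,0,0],[0,0,-0.6,0,0,0],[0,0,-0.7,0,0,0],[0,0,-0.78,0,0,0],[0,0,-0.8,0,0,0],[0,0,-0.8,0,0,0]]])

```text
time_s: 42.15
tcp_pos: [0.465, 0.1093, 0.1495]
ee_rot: [2.168, 1.909, -0.389]
contact_force: [-0.3, -1.5, -0.1]
finger_gap: 0.0006
gripper_force: 0.0
```

```bash
python3 chk.py; python3 - <<'E'
from station import imaging
import cv2
f=imaging.grab_frame("side"); cv2.imwrite("pics/s9.png",cv2.resize(f["image"][110:290,190:350,::-1],(533,600),interpolation=cv2.INTER_CUBIC))
E
```

```text
[0.46472455 0.10909252 0.1490434 ] [ 0.45293317  0.03197085 -0.0012464 ] [-0.2505994   0.65733565 -0.06515486]
(array([ 0.43805785, -0.07306589, -0.12198164]), 592, np.float64(1.700376149143109), np.float64(0.04885816026660346)) D x 0.1701862163651954
-0.07 [0.122 0.123 0.123 0.123 0.124 0.125]
-0.05 [0.124 0.124 0.124 0.124 0.125 0.125]
-0.03 [0.123 0.123 0.123 0.123 0.124 0.125]
-0.01 [0.122 0.122 0.122 0.122 0.124 0.125]
0.01 [0.123 0.123 0.123 0.124 0.124 0.124]
0.03 [0.122 0.123 0.123 0.123 0.124 0.124]
0.05 [0.124 0.124 0.124 0.125 0.125 0.125]
0.07 [0.118 0.122 0.122 0.123 0.123 0.125]
y -0.05 [0.123 0.123 0.123 0.123 0.124 0.125]
y -0.02 [0.123 0.124 0.124 0.124 0.125 0.125]
y 0.0 [0.122 0.123 0.123 0.124 0.124 0.125]
y 0.02 [0.124 0.125 0.125 0.125 0.125 0.125]
```

View pics/s9.png

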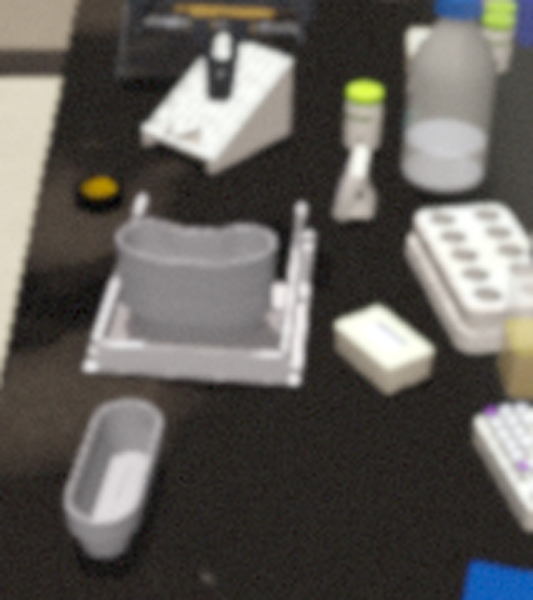

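The picture shows the stack level in the dock bed at about (200,280), the oval dish untouched at (115,475), and the arm clear of everything.

```bash
python3 -c "
from station import order
print(order.finish_job())"
```

```text
the job is handed in; nothing more can be done
None
```

Both kidney dishes are nested fully down on the carrier's dish, the carrier lies level in the dock bed, the arm is clear, the oval dish and the other things were left alone, and the job was handed in at about 42 s.

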